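# Close the battery bay of an upturned keyboard

### The arm

A 6-joint arm with a two-finger parallel gripper is mounted at the origin on the work surface. World frame = base frame: x ahead of the robot, y to its left, z up, the work surface at z = 0. Lengths are in m, angles in rad, forces in N, time in s.
With the tool pointing down it reaches from about 0.25 to 0.775 m from the base axis. Payload 4 kg.
Tool frame: the origin (TCP) lies at the very end of the fingers, on their centre line; the grasp point (between the pads) lies 19 mm behind it (robot.hold_point_z is the distance from the TCP to the grasp point, in m); z points along the fingers, y is the line along which they close (so a half turn about z gives the same grasp; the last joint's range is limited). The gripper opens to 94 mm and grips with 3 to 60 N. Pads are 16 mm wide; open, the fingers measure 119 mm over their backs; the gripper's body (75 mm by 177 mm) begins 78 mm behind the grasp point.
Start: joints at [-1.372, 0.087, 1.371, -0, 1.684, -0.103], TCP at [0.163, -0.525, 0.206] pointing down, gripper open.
Joint ranges: [-3.1, 3.1], [-0.76, 2.03], [0.27, 2.55], [-1.08, 4.22], [0.17, 2.65], [-2.57, 2.57]. Speed limits (rad/s): [2.79, 2.79, 3.14, 3.14, 3.14, 3.14].

### API

Orientations are given as [roll, pitch, yaw] about the fixed x, y, z axes, in that order (R = Rz(yaw) Ry(pitch) Rx(roll)).
In Python, from bench import robot gives the robot as it stands.
- The arm moves only by the tool carry_out, never from a script. Its argument "steps" is a list of rows, each a list of 3 entries, a list of its own where there are three numbers: the shift along the tool's x, y, z in m, then the turn about the tool's z in units of 10 degrees (1.0 is 10 degrees), then the closure, from -1 (fully open) to 1 (shut). In form: [[[tx, ty, tz], roll, jaw], ...]. A call has 1 to 10 rows; each row is the pose to reach, as a shift and turn from the pose commanded when the call began, along the tool's axes at that moment; what a row does not reach only later rows make up. A row lasts 1/8 s, in which the tool goes at most 62.5 mm and 10.7 degrees, less where a joint would pass 70% of its speed; a pose out of reach is approached as far as the arm can. A call with a gripper value outside its range is refused whole. The fingers move at their own pace and stop on an object; the grip force is fixed at half the most. Time passes only in rows, so rows that repeat a pose let the fingers close. It gives the time, the measured TCP pose, the force, the opening and the grip force at its end, in the units of the state.
- robot.get_obs(): the state, without advancing time (a new reading comes with each control period).
- robot.snapshot(name): name is "side" or "top" or "wrist"; returns a dict with "image" (384x512x3 uint8, red, green, blue), "z_map" (384x512 float32, m along the optical axis (not along the pixel's ray), 0 where there is no reading), "mtx" (3x3 intrinsics, pixels), "D" ([k1, k2, p1, p2, k3] as OpenCV has them; the pictures are not rectified), "R" (3x3) and "t" (3): a world point X has camera coordinates R X + t. Camera axes: x right, y down, z forward; pixel columns grow to the right and rows downward; lengths in m; the calibration is good to about 2 mm. A picture is of the moment at which its call begins.
- robot.close_job(): hands the job in; it is judged then, once.
The state is a dict: "time": time; "joint_positions": joint angles; "qvel": joint speeds; "joint_torque": joint torques, N m; "tool_pos": TCP position; "ee_rot": TCP orientation; "wrist_force": force on the tool from outside, world axes, zero at the start; "wrist_torque": the same for the moment, N m; "width": finger opening in m; "finger_force": force on a finger pad.
Only numpy, scipy, OpenCV 4.12 (cv2) and the standard library are available. Lean on these libraries where they do the work, as an engineer would, in place of code of your own. Each camera call takes 0.05 s, during which the arm holds its last target. There are 200 camera calls.

### The job

Close the battery bay of the upside-down keyboard with the green cover: hold the cover tilted, slip its tongue under the dark steel lip, then swing it down until it lies flat in its pocket. Then slide the orange catch all the way over the cover's edge, let go, and leave the other things on the desk where they are.

Things in the scene. Friction and masses are not known exactly. Their poses are not given: they have to be found in the camera images.
- pocket (a point): centre of the floor of the battery pocket in the upper face of the fixed keyboard. The pocket is 87 mm along this frame's x and 69 mm along y, its floor 7 mm below the case surface around it; z is up. The steel lip roofs its -x end, the orange catch lies beyond its +x end. A blue battery, already fitted, lies just below the floor and needs nothing.
- lip (a point): middle of the lower edge of the dark steel lip; axes as the pocket's. The lip is 64 mm wide (y) and 4 mm thick, its underside 8 mm above the pocket floor. It overhangs the pocket by 9 mm: the pocket's end wall is 9 mm beyond this point in -x. The bar goes on another 20 mm over the case.
- keyboard: white keyboard lying bottom up, fixed; origin on the desk right below the pocket's centre, axes as the pocket's. Its case is 116 mm wide (y), reaches from x = -125 to +165 mm, and its surface is 40 mm above the desk.
- cover_mid (a point): loose green cover, about 70 g, lying flat, rib up; the point is its centre, 11 mm above its underside. Plate 6 mm thick, x -29 to +42 mm, y -32 to +32 mm, plus the tongue at -x: 84 mm long in all. On top, centred, a grip rib 44 mm long (x), 12 wide (y), 16 tall. Two dark lines mark the +x edge. z is up. Fitted, its axes agree with the pocket's and this point is 11 mm above the pocket floor.
- tongue (a point): middle of the tip of the cover's tongue, half-way through its thickness; axes as the cover's. The tongue is 44 mm wide, 13 mm long (x) and 4 mm thick, level with the plate's underside; its tip is 42 mm from the cover's centre in -x
- catch_knob (a point): centre of the catch's upright orange thumb block: 12 mm (x) x 28 mm (y) x 18 mm tall, its top 22.5 mm above the case surface; axes as the pocket's. It stands on a flat 4 mm slide, 30 mm wide, that reaches 30 mm towards the pocket and 12 mm behind the block, between two low guides. Farther behind (+x) the case is bare.
- catch (a joint): slide of the catch in m: 0 = fully open (its nose 4 mm short of the pocket), 0.012 = fully shut, when its nose overhangs the pocket by 8 mm, 1.5 mm above the fitted cover. It moves towards the lip (-x of the pocket), takes about 2 N to push and stays where it is left
- tray: clear open tray with six keycaps, 90 x 70 x 22 mm, bystander; origin at the centre of its underside
- driver: screwdriver lying on the desk, 160 mm long, bystander; origin under it
- lube: small round jar, 36 mm across and 45 mm tall, bystander; origin at the centre of its underside
- brush: small brush lying on the desk, 150 mm long, bystander; origin under it
- mouse: white computer mouse, 115 x 58 x 31 mm, bystander; origin at the centre of its underside
- puller: keycap puller, black grip with two wire prongs, about 90 x 22 x 12 mm, bystander; origin under it
Things that resemble listed ones, but are neither listed nor needed, are in the scene too. Of the things shaped like the part that bears cover_mid, the green one is meant.

How it is judged:
On the way, in this order (a step that is already met when the one before it is completed fails the run):
1. the cover's tongue is under the lip (by 4 mm or more) while the cover is still tilted (over 0.06 rad) (x of tongue in the frame of pocket below -0.0385 m and z of tongue in the frame of pocket between -0.001 and 0.009 m and y of tongue in the frame of pocket between -0.015 and 0.015 m and angle between the z axis of cover_mid and the z axis of pocket, either way round above 0.06 rad), for 0.05 s.
2. the cover lies flat in the pocket with its tongue under the lip (x of cover_mid in the frame of pocket between -0.004 and 0.004 m and y of cover_mid in the frame of pocket between -0.004 and 0.004 m and z of cover_mid in the frame of pocket between 0.008 and 0.0135 m and x of tongue in the frame of pocket below -0.038 m and angle between the z axis of cover_mid and the z axis of pocket, either way round below 0.05 rad), for 0.2 s.
At the end, for the whole second after the job is handed in: the cover lies flat in its pocket (tilt under 0.05 rad, centre within 4 mm of the pocket's centre in x and y and 8 to 13.5 mm above its floor), tongue under the lip by 3.5 mm or more, and the catch is slid at least 10 of its 12 mm shut (all of step 2 and value of joint catch above 0.01 m); the robot touches nothing.
It fails at once if a bystander is shifted by more than 30 mm (distance of any of tray, driver, lube, brush, mouse, puller from where it was at the start of the episode above 0.03 m).
It also fails if it takes over 48 s, if anything falls off the work surface, if the arm or the gripper's body presses on something with over 40 N, if the wrist force passes 120 N, or if a joint passes its speed limit or range.

## Working session

There is one attempt and no reset: what is moved stays moved. The work goes in short steps, Python scripts to look and compute and a tool call to move; the robot and the scene stay as the last step left them, time stands still between calls to the robot, and variables do not carry over. Pictures are saved under pics/ and viewed, at most 10 in all, crops included, and the job is handed in when it is done.

Besides the shell and the picture viewer there is one more tool, called after "Request:" as a command line: name --argument value ..., lists and objects as JSON in quotes. carry_out: Moves the arm, as the interface text tells. Its arguments: {"type":"object","properties":{"steps":{"type":"array","items":{"type":"array"}}},"required":["steps"]}

```bash
mkdir -p pics; ls; python3 - <<'E'
from bench import robot
import cv2,numpy as np,pickle
for n in("top","side","wrist"):
    s=robot.snapshot(n); pickle.dump(s,open(n+".pkl","wb"))
    cv2.imwrite(f"pics/{n}0.png",s["image"][:,:,::-1])
    print(n,s["mtx"].tolist(),s["D"],s["R"].tolist(),s["t"])
print(robot.get_obs(), robot.hold_point_z)
E
```

```text
pics
top [[351.7347848074102, 0.0, 259.78841726151353], [0.0, 351.7347848074102, 190.6778559998186], [0.0, 0.0, 1.0]] [0.03605018 0.         0.         0.         0.        ] [[0.01673734389324445, -0.9998590259317096, -0.0013377527021107302], [-0.9785042025229519, -0.016104793641190412, -0.20559708477188338], [0.20554655668320404, 0.004750145752227307, -0.9786358102741852]] [0.0107546  0.55273598 1.08667593]
side [[456.8069816710744, 0.0, 256.07706605576334], [0.0, 456.8069816710744, 191.12139340129912], [0.0, 0.0, 1.0]] [0.010396 0.       0.       0.       0.      ] [[0.9235564416575406, -0.3834456299309043, -0.0035983273550675844], [-0.2738875423010623, -0.6530521686102881, -0.7060513290446269], [0.26838240114647255, 0.6530637901157068, -0.7081515182463157]] [-0.50273838  0.18843244  1.55688704]
wrist [[336.12873312749406, 0.0, 256.2623522711245], [0.0, 336.12873312749406, 190.6283555006136], [0.0, 0.0, 1.0]] [-0.06945113  0.          0.          0.          0.        ] [[0.2966750900320287, -0.9549768187431371, -0.001779499291047665], [-0.917617375602758, -0.2855840479769866, 0.27644186284458955], [-0.2645037673576622, -0.08038051507870214, -0.961028995321831]] [-0.55003705 -0.02779375  0.39243851]
{'time': 0.15, 'joint_positions': array([-1.37210857e+00,  8.77688325e-02,  1.37188304e+00, -5.40142154e-05,
        1.68357863e+00, -1.03080841e-01]), 'qvel': array([-4.02302667e-04, -3.04275573e-03, -4.08388646e-03, -5.65786596e-04,
        1.28586366e-03,  7.08271253e-05]), 'joint_torque': array([ 2.08314807e-03, -3.40644872e+01, -3.02792931e+01,  7.17847282e-02,
        3.05241637e-02, -1.13970684e-04]), 'tool_pos': array([ 0.16337117, -0.52474561,  0.20459421]), 'ee_rot': array([-3.13995798e+00, -1.15135867e-04,  3.01762466e-01]), 'wrist_force': array([0.46982562, 0.40669204, 0.20443216]), 'wrist_torque': array([-0.01561458,  0.01388495,  0.00679418]), 'finger_force': 0.0, 'width': 0.09339824111144931} 0.0188
```

View pics/top0.png

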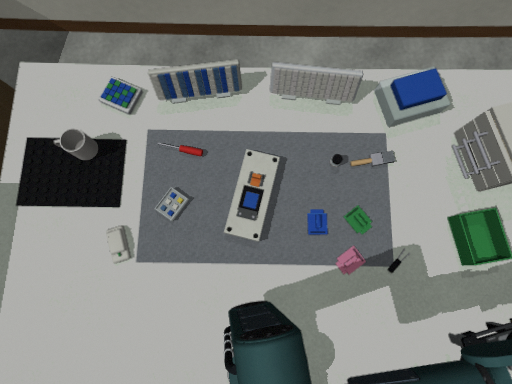

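View pics/side0.png

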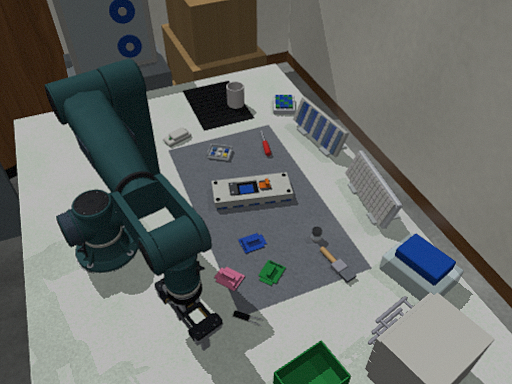

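The top view shows the green cover at (359,220), blue and pink decoys at (317,222) and (349,260), the keyboard at (253,195) with its orange catch at (257,180) away from the robot, and the dark lip near (246,213). The side view agrees: cover at (272,272), catch at (264,184).

```bash
cat > h.py <<'E'
import cv2,numpy as np
def cast(s,px,z):
    "pixels -> world points on plane z"
    u=cv2.undistortPoints(np.float64(px).reshape(-1,1,2),s["mtx"],s["D"])[:,0]
    d=np.c_[u,np.ones(len(u))]@s["R"]; c=-s["R"].T@s["t"]
    return c+d*((z-c[2])/d[:,2])[:,None]
def cloud(s,step=1):
    "world point per pixel from depth"
    h,w=s["z_map"].shape; g=np.stack(np.meshgrid(np.arange(w),np.arange(h)),-1).reshape(-1,1,2).astype(float)
    u=cv2.undistortPoints(g,s["mtx"],s["D"])[:,0]; z=s["z_map"].reshape(-1,1)
    return ((np.c_[u,np.ones(len(u))]*z-s["t"])@s["R"]).reshape(h,w,3)
def proj(s,X):
    return cv2.projectPoints(np.float64(X).reshape(-1,1,3),cv2.Rodrigues(s["R"])[0],s["t"],s["mtx"],s["D"])[0][:,0]
def mask(s,lo,hi):
    return cv2.inRange(cv2.cvtColor(s["image"],cv2.COLOR_RGB2HSV),lo,hi)
GREEN=((50,100,40),(75,255,255)); ORANGE=((5,150,100),(18,255,255)); BLUE=((105,120,60),(125,255,255))
def blobs(m,amin=30):
    return [c for c in cv2.findContours(m,cv2.RETR_EXTERNAL,cv2.CHAIN_APPROX_NONE)[0] if cv2.contourArea(c)>amin]
E
python3 - <<'E'
from h import *; import pickle
for n in("top","side"):
    s=pickle.load(open(n+".pkl","rb")); P=cloud(s)
    for k,c,z in(("green",GREEN,.006),("orange",ORANGE,.05),("blue",BLUE,.033)):
        for b in blobs(mask(s,*c),25):
            m=np.zeros(P.shape[:2],np.uint8); cv2.drawContours(m,[b],-1,255,-1)
            Q=P[m>0]; 
            r=cv2.minAreaRect(cast(s,b[:,0],z)[:,:2].astype(np.float32))
            print(n,k,b[:,0].mean(0).round(),len(Q),np.median(Q,0).round(3),Q[:,2].max().round(3),np.round(r[0],3),np.round(r[1],3),round(r[2],1))
    if n=="top":
        m=((P[...,2]>.034)&(P[...,2]<.046)&(abs(P[...,1])<.2)&(P[...,0]>.3)).astype(np.uint8)*255
        for b in blobs(m,500): print("case",cv2.minAreaRect(cast(s,b[:,0],.04)[:,:2].astype(np.float32)))
E
```

```text
top green [480. 237.] 2614 [ 0.418 -0.697  0.017] 1.177 [ 0.422 -0.698] [0.166 0.164] 11.6
top green [358. 220.] 458 [ 0.469 -0.308  0.006] 1.177 [ 0.469 -0.31 ] [0.082 0.065] 38.2
top orange [255. 180.] 97 [0.592 0.036 0.047] 0.068 [0.591 0.036] [0.028 0.038] 77.3
top blue [317. 222.] 472 [ 0.459 -0.17   0.006] 1.177 [ 0.458 -0.168] [0.082 0.062] 2.3
top blue [251. 200.] 210 [0.526 0.049 0.033] 1.177 [0.527 0.05 ] [0.045 0.051] 76.8
top blue [118.  94.] 335 [0.895 0.517 0.036] 0.042 [0.9   0.522] [0.1   0.078] 69.6
top blue [167.  86.] 254 [0.901 0.337 0.088] 1.177 [0.929 0.352] [0.1   0.036] 20.4
top blue [185.  83.] 249 [0.91  0.276 0.088] 1.177 [0.939 0.29 ] [0.098 0.038] 17.6
top blue [418.  88.] 1407 [ 0.893 -0.49   0.109] 1.177 [ 0.934 -0.526] [0.111 0.175] 18.3
top blue [203.  80.] 247 [0.918 0.217 0.086] 1.177 [0.949 0.228] [0.099 0.038] 15.7
top blue [218.  80.] 86 [0.928 0.169 0.09 ] 0.13 [0.958 0.177] [0.091 0.014] 12.7
top blue [223.  79.] 127 [0.929 0.15  0.088] 0.128 [0.96  0.157] [0.096 0.018] 10.8
top blue [235.  78.] 81 [0.937 0.11  0.088] 0.13 [0.967 0.114] [0.091 
[... 627 characters left out ...]
3 0.048] [0.046 0.053] 77.3
side blue [329. 137.] 65 [0.925 0.15  0.077] 0.126 [0.963 0.203] [0.15  0.015] 44.3
side blue [320. 129.] 59 [0.918 0.209 0.08 ] 0.125 [0.954 0.266] [0.155 0.012] 47.2
side blue [312. 120.] 62 [0.912 0.269 0.09 ] 0.127 [0.948 0.33 ] [0.172 0.025] 54.8
side blue [303. 112.] 84 [0.904 0.333 0.097] 0.129 [0.933 0.399] [0.171 0.028] 48.3
side blue [281. 104.] 42 [0.876 0.5   0.033] 0.04 [0.875 0.503] [0.031 0.068] 13.6
side blue [284.  98.] 53 [0.909 0.537 0.031] 0.036 [0.908 0.532] [0.027 0.094] 21.7
side blue [130.  46.] 354 [0.326 1.14  0.123] 1.234 [0.342 1.321] [0.257 0.114] 82.0
side blue [121.  11.] 443 [0.325 1.14  0.3  ] 1.234 [0.392 1.776] [0.346 0.15 ] 80.2
```

Request:
carry_out --steps '[[[0.06, -0.02, 0.0], 0, -1], [[0.12, -0.04, 0.0], -0.5, -1], [[0.18, -0.06, 0.01], -1, -1], [[0.24, -0.08, 0.03], -1.5, -1], [[0.3, -0.1, 0.04], -2.1, -1], [[0.36, -0.118, 0.05], -2.1, -1], [[0.36, -0.118, 0.05], -2.1, -1], [[0.36, -0.118, 0.05], -2.1, -1]]'

```text
time: 1.15
tool_pos: [0.472, -0.3052, 0.155]
ee_rot: [-3.141, 0.001, 0.67]
wrist_force: [-0.5, -0.7, 0.1]
width: 0.0943
finger_force: 0.0
```

```bash
python3 - <<'E'
from bench import robot
from h import *; import pickle
s=robot.snapshot("wrist"); pickle.dump(s,open("w1.pkl","wb")); cv2.imwrite("pics/w1.png",s["image"][:,:,::-1])
o=robot.get_obs(); print(o["time"],o["tool_pos"],o["ee_rot"])
P=cloud(s)
for b in blobs(mask(s,*GREEN),200):
    m=np.zeros(P.shape[:2],np.uint8); cv2.drawContours(m,[b],-1,255,-1); Q=P[(m>0)&(s["z_map"]>0)]
    pl=Q[(Q[:,2]<.012)]; rb=Q[(Q[:,2]>.0185)&(Q[:,2]<.03)]
    print(b[:,0].min(0),b[:,0].max(0),len(Q),np.percentile(Q[:,2],[5,50,95,99]))
    for q in(Q,pl,rb):
        if len(q)>20: print(cv2.minAreaRect(q[:,:2].astype(np.float32)),np.median(q,0))
E
```

```text
1.2 [ 0.47150151 -0.30604152  0.15542719] [-3.14143835e+00  9.92593894e-04  6.67994890e-01]
[228 143] [292 222] 4732 [0.00424204 0.00618756 0.02217172 0.02307277]
((0.46951743960380554, -0.3130422830581665), (0.08375845849514008, 0.06370106339454651), 38.2890625) [ 0.47355643 -0.31008772  0.00618756]
((0.46951743960380554, -0.3130422830581665), (0.08375845849514008, 0.06370106339454651), 38.2890625) [ 0.47424896 -0.30954909  0.00604764]
((0.4698926508426666, -0.31273147463798523), (0.0431128591299057, 0.011726335622370243), 38.69741439819336) [ 0.47058202 -0.31220391  0.02204348]
```

View pics/w1.png

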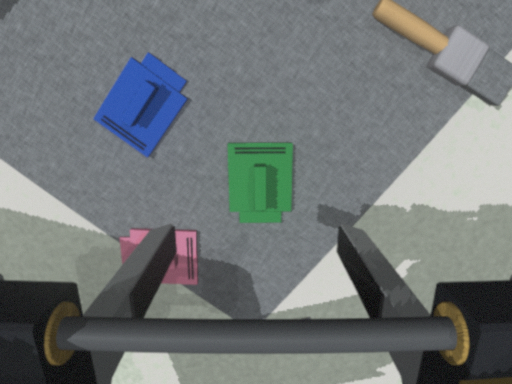

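The cover is at (260,183) in the wrist picture, with its dark lines at the top (260,150), so cover +x is tool +x. The tongue is at the bottom (260,217). Plate height (6 mm), rib height (22 mm) and size (84 x 64 mm) all match the description.

Request:
carry_out --steps '[[[-0.0055, 0.0043, 0.05], 0, -1], [[-0.0055, 0.0043, 0.1], 0, -1], [[-0.0055, 0.0043, 0.13], 0, -1], [[-0.0055, 0.0043, 0.145], 0, -1], [[-0.0055, 0.0043, 0.145], 0, -1], [[-0.0055, 0.0043, 0.145], 0, 1], [[-0.0055, 0.0043, 0.145], 0, 1], [[-0.0055, 0.0043, 0.145], 0, 1], [[-0.0055, 0.0043, 0.145], 0, 1], [[-0.0055, 0.0043, 0.145], 0, 1]]'

```text
time: 2.45
tool_pos: [0.4705, -0.3122, 0.0106]
ee_rot: [3.141, 0.0, 0.668]
wrist_force: [0.3, -0.2, 0.2]
width: 0.0473
finger_force: 0.0
```

Request:
carry_out --steps '[[[0, 0, 0], 0, 1], [[0, 0, 0], 0, 1], [[0, 0, 0], 0, 1], [[0, 0, 0], 0, 1], [[0, 0, 0], 0, 1], [[0, 0, 0], 0, 1], [[0, 0, 0], 0, 1]]'

```text
time: 3.32
tool_pos: [0.4704, -0.3122, 0.0105]
ee_rot: [-3.141, 0.0, 0.668]
wrist_force: [-0.3, -0.1, -1.2]
width: 0.0115
finger_force: 30.0
```

Request:
carry_out --steps '[[[0, 0, -0.05], 0, 1], [[0, 0, -0.1], 0, 1], [[0.03, -0.04, -0.14], 0.6, 1], [[0.065, -0.083, -0.15], 1.5, 1], [[0.1, -0.13, -0.15], 2.5, 1], [[0.14, -0.18, -0.15], 3.5, 1], [[0.18, -0.23, -0.15], 4.5, 1], [[0.215, -0.275, -0.15], 5.14, 1], [[0.232, -0.297, -0.15], 5.14, 1], [[0.232, -0.297, -0.15], 5.14, 1]]'

```text
time: 4.58
tool_pos: [0.4682, 0.0669, 0.1604]
ee_rot: [-3.141, 0.0, -0.224]
wrist_force: [-0.8, 0.4, -0.9]
width: 0.0116
finger_force: 30.0
```

```bash
python3 - <<'E'
from bench import robot
from h import *; import pickle
s=robot.snapshot("wrist"); pickle.dump(s,open("w2.pkl","wb")); cv2.imwrite("pics/w2.png",s["image"][:,:,::-1])
o=robot.get_obs(); print(o["time"],o["tool_pos"],o["ee_rot"],o["width"])
P=cloud(s); ok=s["z_map"]>0
def rep(n,m):
  for b in blobs(m.astype(np.uint8)*255,150):
    k=np.zeros(m.shape,np.uint8); cv2.drawContours(k,[b],-1,255,-1); Q=P[(k>0)&m]
    r=cv2.minAreaRect(Q[:,:2].astype(np.float32)); print(n,b[:,0].min(0),b[:,0].max(0),np.round(r[0],4),np.round(r[1],4),round(r[2],2),np.median(Q[:,2]).round(4))
z=P[...,2]
rep("green",(mask(s,*GREEN)>0)&ok)
rep("knobtop",(mask(s,*ORANGE)>0)&(z>.057)&(z<.068))
rep("orange",(mask(s,*ORANGE)>0)&(z>.03))
rep("blue",(mask(s,*BLUE)>0)&(z<.036)&(z>.02))
rep("dark hi",(s["image"].max(2)<90)&(z>.043)&(z<.06))
rep("floor",(z<.036)&(z>.029))
rep("case",(z<.043)&(z>.037))
E
```

```text
4.625 [0.46833047 0.06538218 0.16033662] [ 3.14088095e+00 -1.31607490e-04 -2.25968837e-01] 0.011501314902453496
green [201 169] [311 297] [0.4334 0.0671] [0.074  0.1613] 87.92 0.1563
knobtop [245   8] [280  26] [0.6033 0.0308] [0.027  0.0125] 75.53 0.0625
orange [245   8] [280  59] [0.58   0.0354] [0.0286 0.0683] 78.07 0.0453
blue [490 111] [505 156] [ 0.4625 -0.1741] [0.044  0.0137] 0.71 0.0221
blue [239  89] [285 145] [0.527  0.0478] [0.0416 0.0503] 76.48 0.0321
floor [222  66] [301 165] [0.5277 0.0478] [0.0697 0.0874] 77.09 0.033
case [192   0] [334 248] [0.5133 0.0514] [0.1169 0.2208] 77.0 0.0402
```

View pics/w2.png

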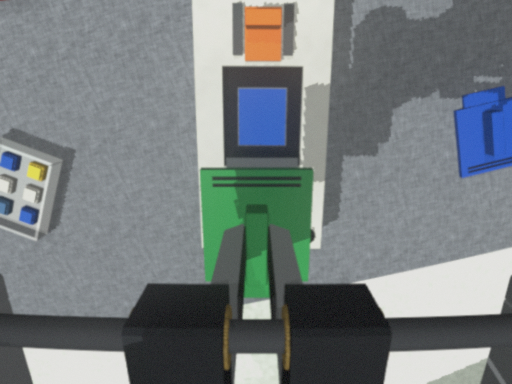

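The wrist picture shows the held cover at rows 169 to 297 and the pocket at columns 222 to 301. The pocket's far rim is at row 66, the lip's front edge is near rows 157 to 166, and the knob top is at (262,17). The blue decoy and the tray are well clear.

```bash
python3 - <<'E'
from h import *; import pickle
s=pickle.load(open("w2.pkl","rb")); P=cloud(s); im=s["image"].astype(int)
tcp=np.array([.4683,.0657,.1603]); y=-.226
ex=np.array([np.cos(y),np.sin(y)]); ey=np.array([-np.sin(y),np.cos(y)])
def rel(p): d=np.atleast_2d(p)[:,:2]-tcp[:2]; return np.round(np.c_[d@ex,d@ey]*1000,1)
for c in(230,292):
  for r in list(range(60,72))+list(range(150,174)):
    p=P[r,c]; print(c,r,im[r,c],rel(p)[0],round(p[2]*1000,1))
print("rows")
for r,z in((100,.04),(120,.04),(140,.04),(190,.157),(210,.157),(25,.0535)):
    g=im[r].sum(1); d=np.abs(np.diff(g)); k=np.where(d>60)[0]; k=k[(k>180)&(k<345)]
    print(r,[(int(c),int(g[c+1]-g[c]),rel(cast(s,[[c+.5,r]],z))[0].tolist()) for c in k])
E
```

```text
230 60 [222 222 214] [109.5  22.9] 41.9
230 61 [222 222 215] [108.9  23.1] 40.0
230 62 [221 220 214] [108.1  23.1] 39.9
230 63 [220 222 215] [107.2  23.1] 40.6
230 64 [217 217 208] [106.5  23.1] 40.0
230 65 [187 187 178] [105.8  23.3] 38.3
230 66 [131 130 125] [105.4  23.6] 33.3
230 67 [87 86 84] [104.6  23.7] 33.0
230 68 [72 71 71] [103.7  23.6] 33.9
230 69 [77 74 72] [102.9  23.8] 32.4
230 70 [73 71 71] [101.9  23.6] 34.9
230 71 [75 72 73] [101.1  23.6] 35.3
230 150 [59 64 67] [32.  24.9] 33.4
230 151 [58 63 65] [31.1 24.9] 33.4
230 152 [60 64 69] [30. 25.] 32.6
230 153 [58 60 65] [29.3 24.9] 34.1
230 154 [60 63 67] [28.3 25. ] 33.8
230 155 [62 64 68] [27.2 25.1] 32.4
230 156 [63 69 69] [26.3 25.1] 32.8
230 157 [74 78 80] [27.4 24.2] 43.9
230 158 [94 98 99] [26.6 24.2] 44.2
230 159 [ 98 104 105] [25.9 24.1] 45.6
230 160 [ 98 104 105] [25.1 24.1] 46.3
230 161 [ 98 104 106] [23.8 24.3] 44.2
230 162 [100 105 107] [22.9 24.3] 44.1
230 163 [ 97 103 105] [22.2 24.2] 45.0
230 164 [ 99 103 105] [21.3 24.2] 45.1
230 165 [ 96 104 102] [20.3 24.3] 44.9
230 166 [90 98 97] [19.6 24.2] 45.7
230 
[... 2571 characters left out ...]
0.4])]
190 [(200, -110, [29.1, 32.4]), (311, 128, [29.2, -30.5]), (312, 146, [29.2, -31.1]), (313, 66, [29.2, -31.6]), (323, -137, [29.2, -37.3]), (324, -107, [29.2, -37.9])]
210 [(199, 96, [17.1, 33.5]), (201, -115, [17.1, 32.4]), (310, 128, [17.2, -30.5]), (311, 145, [17.2, -31.1]), (312, 76, [17.2, -31.6]), (321, -75, [17.2, -36.9]), (322, -164, [17.2, -37.4]), (323, -90, [17.2, -38.0]), (339, 72, [17.2, -47.3])]
25 [(191, 70, [135.1, 52.1]), (192, 144, [135.1, 51.3]), (231, -120, [134.9, 20.5]), (232, -137, [134.9, 19.7]), (283, -74, [134.9, -20.5]), (293, 95, [135.0, -28.4]), (294, 104, [135.0, -29.2]), (295, 79, [135.0, -30.0]), (332, -161, [135.4, -59.3]), (333, -111, [135.4, -60.1])]
```

Request:
carry_out --steps '[[[-0.05, 0.003, 0.0], 0, 1], [[-0.092, 0.0046, 0.03], 0, 1], [[-0.092, 0.0046, 0.07], 0, 1], [[-0.092, 0.0046, 0.1], 0, 1], [[-0.092, 0.0046, 0.109], 0, 1], [[-0.092, 0.0046, 0.112], 0, 1], [[-0.092, 0.0046, 0.115], 0, 1], [[-0.092, 0.0046, 0.1175], 0, 1], [[-0.092, 0.0046, 0.1175], 0, 1]]'

```text
time: 5.75
tool_pos: [0.3779, 0.08, 0.0455]
ee_rot: [3.14, 0.0, -0.23]
wrist_force: [-7.6, -1.1, 8.7]
width: 0.0119
finger_force: 30.0
```

Request:
carry_out --steps '[[[0, 0, 0.002], 0, 1], [[0, 0, 0.004], 0, 1], [[0, 0, 0.004], 0, 1], [[0, 0, -0.02], 0, 1], [[0, 0, -0.05], 0, 1], [[0.02, 0, -0.05], 0, 1], [[0.02, 0, -0.05], 0, 1]]'

```text
time: 6.62
tool_pos: [0.3991, 0.0757, 0.0945]
ee_rot: [-3.141, -0.003, -0.23]
wrist_force: [-0.2, -0.1, -0.2]
width: 0.0117
finger_force: 30.0
```

```bash
cat > tilt.py <<'E'
from bench import robot
from h import *; import pickle,sys
s=robot.snapshot("wrist"); pickle.dump(s,open("w3.pkl","wb")); cv2.imwrite("pics/"+sys.argv[1],s["image"][:,:,::-1])
o=robot.get_obs(); print(o["time"],o["tool_pos"],o["ee_rot"],o["width"],o["wrist_force"])
P=cloud(s); t=o["tool_pos"]; y=o["ee_rot"][2]
ex=np.array([np.cos(y),np.sin(y)]); ey=np.array([-np.sin(y),np.cos(y)])
b=max(blobs(mask(s,*GREEN)),key=lambda c:cv2.contourArea(c) if c[:,0,1].max()>100 else 0)
m=np.zeros(P.shape[:2],np.uint8); cv2.drawContours(m,[b],-1,255,-1)
k=(m>0)&(s["z_map"]>0)&(mask(s,*GREEN)>0); Q=P[k]; d=Q[:,:2]-t[:2]; X=np.c_[d@ex,d@ey,Q[:,2]-t[2]]*1000
pl=X[(abs(X[:,1])>14)&(abs(X[:,1])<29)&(abs(X[:,0])<60)]
for _ in range(3):
    A=np.c_[pl[:,:2],np.ones(len(pl))]; c=np.linalg.lstsq(A,pl[:,2],rcond=None)[0]; r=pl[:,2]-A@c; pl=pl[abs(r)<2.5]
print("plate top: slope x,y, z0",c.round(3),len(pl),"x range",np.percentile(X[:,0],[.5,99.5]).round(1),"y range",np.percentile(X[:,1],[.5,99.5]).round(1))
E
python3 tilt.py w3.png
```

```text
6.675 [0.39789168 0.07592249 0.09363484] [-3.14158146e+00 -5.52540361e-04 -2.30110046e-01] 0.011652127432282843 [-0.69869545 -0.13795254 -0.99637811]
plate top: slope x,y, z0 [ 0.252  0.    -2.264] 3263 x range [-30.9  40.2] y range [-31.6  31.1]
```

View pics/w3.png

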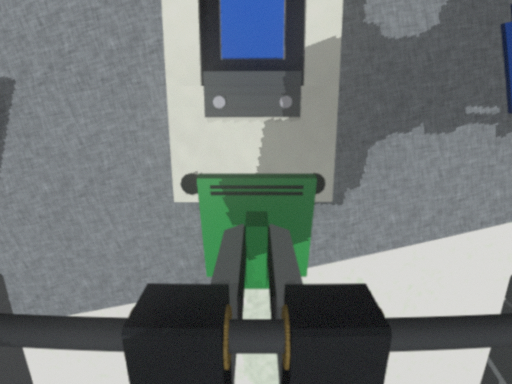

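The wrist picture shows the cover now tilted about 0.25 rad, with its raised +x edge at row 177. The lip with its two screws is at rows 70 to 117, columns 204 to 301, and the case end is at row 203. Next I check the pocket's lateral position in this view and work out the shift.

```bash
python3 - <<'E'
from h import *; import pickle
s=pickle.load(open("w3.pkl","rb")); im=s["image"].astype(int)
t=np.array([.39789,.07592]); y=-.2301
ex=np.array([np.cos(y),np.sin(y)]); ey=np.array([-np.sin(y),np.cos(y)])
def rel(p): d=np.atleast_2d(p)[:,:2]-t; return np.round(np.c_[d@ex,d@ey]*1000,1)
print("pocket from w2",rel([.5277,.0479]))
for r,z in((30,.04),(50,.04),(80,.045),(100,.045),(110,.045),(140,.04)):
    g=im[r].sum(1); d=np.convolve(g,[1,1,-1,-1],'valid'); k=[c for c in range(150,350) if abs(d[c])>150 and abs(d[c])==abs(d[c-3:c+4]).max()]
    print(r,[(c,int(d[c]),rel(cast(s,[[c+1.5,r]],z))[0].tolist()) for c in k])
for c in(215,253,290):
    g=im[:,c].sum(1); d=np.convolve(g,[1,1,-1,-1],'valid'); k=[r for r in range(55,130) if abs(d[r])>90 and abs(d[r])==abs(d[r-3:r+4]).max()]
    print(c,[(r,int(d[r]),rel(cast(s,[[c,r+1.5]],.045))[0].tolist()) for r in k])
E
```

```text
pocket from w2 [[132.8   2.3]]
30 [(161, 337, [124.6, 60.5]), (198, -574, [124.2, 36.4]), (218, 230, [124.0, 23.4]), (283, -227, [124.0, -18.7]), (303, 524, [124.0, -31.7]), (340, -469, [124.3, -55.8])]
50 [(162, 315, [112.1, 60.6]), (198, -562, [111.8, 36.8]), (218, 230, [111.7, 23.7]), (283, -241, [111.6, -18.9]), (303, 305, [111.7, -32.0]), (339, -171, [111.9, -55.8])]
80 [(164, 358, [92.8, 59.1]), (199, -460, [92.6, 36.1]), (302, 324, [92.4, -31.3]), (337, -164, [92.6, -54.3])]
100 [(165, 264, [80.0, 59.3]), (202, -452, [79.8, 34.6]), (211, 307, [79.7, 28.6]), (223, -357, [79.7, 20.6]), (278, 226, [79.6, -15.8]), (290, -194, [79.7, -23.7]), (299, 254, [79.7, -29.7]), (336, -186, [79.8, -54.3])]
110 [(166, 273, [73.5, 59.0]), (203, -393, [73.3, 34.1]), (298, 235, [73.2, -29.2]), (336, -159, [73.3, -54.7])]
140 [(168, 262, [52.7, 60.3]), (259, -262, [52.5, -3.3]), (334, -186, [52.6, -55.7])]
215 [(69, 159, [98.4, 26.4]), (95, 281, [82.0, 26.9]), (105, -262, [75.5, 27.1]), (115, 368, [69.0, 27.3])]
253 [(56, -186, [106.4, 1.7]), (69, 185, [98.3, 1.7]), (115, 392, [68.9, 1.8])]
290 [(69, 106, [98.4, -22.3]), (95, 151, [81.9, -22.7]), (104, -161, [76.1, -22.8]), (115, 220, [68.9, -23.0])]
```

Request:
carry_out --steps '[[[0.05, -0.0025, 0], 0, 1], [[0.1, -0.0025, 0], 0, 1], [[0.1425, -0.0025, 0.0], 0, 1], [[0.1425, -0.0025, 0.01], 0, 1], [[0.1425, -0.0025, 0.025], 0, 1], [[0.1425, -0.0025, 0.036], 0, 1], [[0.1425, -0.0025, 0.04], 0, 1], [[0.1425, -0.0025, 0.04], 0, 1]]'

```text
time: 7.68
tool_pos: [0.536, 0.0468, 0.0529]
ee_rot: [3.141, 0.0, -0.228]
wrist_force: [0.6, 0.6, -0.1]
width: 0.0117
finger_force: 30.0
```

```bash
python3 tilt.py w4.png
```

```text
7.725 [0.53659922 0.04671315 0.0532754 ] [-3.14151846e+00 -7.17965867e-04 -2.28549536e-01] 0.011327666478883646 [-0.38374038  1.00280422 -0.25291517]
plate top: slope x,y, z0 [ 0.248 -0.    -3.087] 3211 x range [-41.5  38.7] y range [-31.9  30.9]
```

View pics/w4.png

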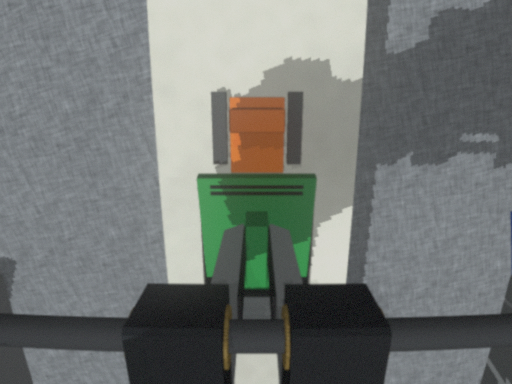

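The wrist picture shows the tilted cover over the pocket, with its +x edge at row 175 just in front of the catch nose (row 172). It is centred between the guides and the tongue is at the lip end. There is no contact force yet.

Request:
carry_out --steps '[[[0, 0, 0.0015], 0, 1], [[-0.003, 0, 0.0015], 0, 1], [[-0.006, 0, 0.0015], 0, 1], [[-0.009, 0, 0.0015], 0, 1], [[-0.0115, 0, 0.0015], 0, 1], [[-0.0115, 0, 0.0015], 0, 1]]'

```text
time: 8.48
tool_pos: [0.5263, 0.0491, 0.0522]
ee_rot: [-3.141, -0.002, -0.229]
wrist_force: [2.0, -0.7, 4.5]
width: 0.0118
finger_force: 30.0
```

```bash
python3 tilt.py w5.png
```

```text
8.525 [0.52625698 0.04907849 0.05212775] [-3.14137505e+00 -2.07554385e-03 -2.28786188e-01] 0.012011181013766421 [ 3.46394888 -0.14614382  4.82384097]
plate top: slope x,y, z0 [ 0.245 -0.    -2.768] 3307 x range [-29.2  39.3] y range [-31.9  31. ]
```

Force, tilt and geometry agree: the tongue tip is on the floor, about 6 to 7 mm under the lip, at a tilt of 0.24 rad. Now I swing the cover down about the tip.

Request:
carry_out --steps '[[[0.0008, 0, 0.002], 0, 1], [[0.0015, 0, 0.004], 0, 1], [[0.002, 0, 0.006], 0, 1], [[0.0025, 0, 0.008], 0, 1], [[0.0027, 0, 0.0095], 0, 1], [[0.0028, 0, 0.0105], 0, 1], [[0.0028, 0, 0.0105], 0, 1]]'

```text
time: 9.4
tool_pos: [0.53, 0.0482, 0.0425]
ee_rot: [-3.141, -0.004, -0.229]
wrist_force: [4.9, -1.1, 6.5]
width: 0.0118
finger_force: 30.0
```

```bash
python3 tilt.py w6.png
```

```text
9.45 [0.53006466 0.04824478 0.04249007] [-3.14116153 -0.00415482 -0.2289137 ] 0.0120316618210323 [ 3.53566898 -0.50019851  6.30702851]
plate top: slope x,y, z0 [ 3.700e-02 -1.000e-03 -1.674e+00] 3458 x range [-37.7  38.5] y range [-32.3  31.3]
```

View pics/w6.png

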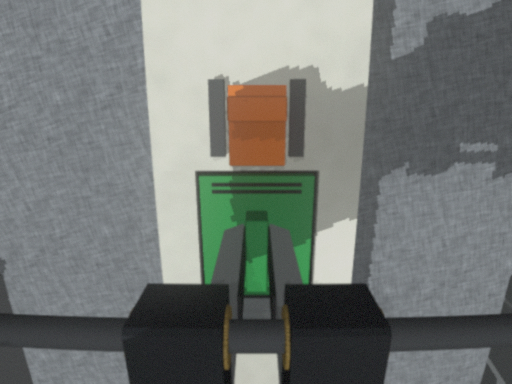

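The cover sits inside the pocket with a dark rim gap all round (columns 196 to 318, +x edge at row 173). The remaining tilt is about 0.04 rad. I give it a slight press, then release.

Request:
carry_out --steps '[[[0, 0, 0.0012], 0, 1], [[0, 0, 0.0012], 0, 1], [[0, 0, 0.0], 0, -1], [[0, 0, -0.001], 0, -1], [[0, 0, -0.001], 0, -1], [[0, 0, -0.001], 0, -1], [[0, 0, -0.02], 0, -1], [[0, 0, -0.07], 0, -1], [[0, 0, -0.08], 0, -1], [[0, 0, -0.08], 0, -1]]'

```text
time: 10.7
tool_pos: [0.5286, 0.0485, 0.1214]
ee_rot: [-3.141, -0.001, -0.229]
wrist_force: [0.5, 0.4, -0.5]
width: 0.0882
finger_force: 0.0
```

```bash
python3 tilt.py w7.png; python3 - <<'E'
from h import *; import pickle
s=pickle.load(open("w3.pkl","rb")); P=cloud(s); y=-.227
ex=np.array([np.cos(y),np.sin(y)]); ey=np.array([-np.sin(y),np.cos(y)])
for n,c,lo,hi in(("plate",GREEN,.03,.043),("rib",GREEN,.05,.06),("knob",ORANGE,.0595,.066),("slide",ORANGE,.041,.048)):
    Q=P[(mask(s,*c)>0)&(P[...,2]>lo)&(P[...,2]<hi)]; d=Q[:,:2]-[.5277,.0479]
    d=d[(abs(d)<.12).all(1)]
    print(n,len(d),np.percentile(d@ex,[1,50,99]).round(4),np.percentile(d@ey,[1,50,99]).round(4),np.median(Q[:,2]).round(4))
E
```

```text
10.75 [0.52763781 0.04854517 0.11991284] [ 3.14118240e+00  1.46200446e-03 -2.28775789e-01] 0.09223761889239072 [-0.80772663  0.4556908  -0.92261719]
plate top: slope x,y, z0 [ 5.0000e-03  0.0000e+00 -8.0843e+01] 2938 x range [-35.4  40.6] y range [-31.8  31.3]
plate 5424 [-0.0351  0.0045  0.0399] [-0.031   0.0024  0.0317] 0.0391
rib 859 [-0.0221  0.0001  0.0209] [-0.0056 -0.0001  0.0062] 0.055
knob 642 [0.072  0.0775 0.0829] [-0.0127  0.0001  0.0128] 0.0627
slide 1216 [0.0482 0.0602 0.0872] [-0.0138  0.0005  0.0141] 0.0446
```

View pics/w7.png

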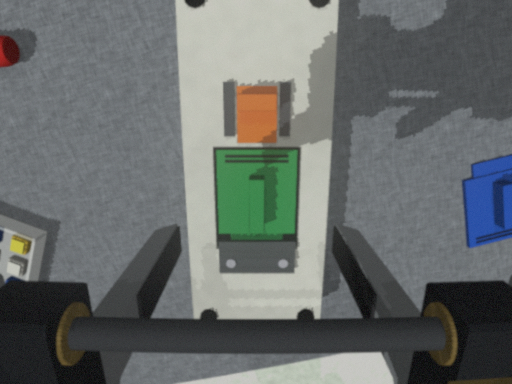

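The picture shows the cover flat in its pocket at rows 147 to 241, tucked under the lip at rows 240 to 272. The catch is still open at (257,112). Measured plate slope is 0.005 and centre offset is about -0.6 mm. Next I close the fingers behind the knob.

Request:
carry_out --steps '[[[0.05, 0.0006, 0], 0, 1], [[0.102, 0.0006, 0], 0, 1], [[0.102, 0.0006, 0], 0, 1], [[0.102, 0.0006, 0], 0, 1], [[0.102, 0.0006, 0], 0, 1], [[0.102, 0.0006, 0], 0, 1], [[0.102, 0.0006, 0], 0, 1], [[0.102, 0.0006, 0], 0, 1], [[0.102, 0.0006, 0], 0, 1], [[0.102, 0.0006, 0], 0, 1]]'

```text
time: 12.0
tool_pos: [0.6275, 0.0248, 0.121]
ee_rot: [3.142, -0.0, -0.229]
wrist_force: [1.3, -0.2, -0.0]
width: 0.0006
finger_force: 0.0
```

Request:
carry_out --steps '[[[0, 0, 0], 0, 1], [[0, 0, 0], 0, 1], [[0, 0, 0.0], 0, 1], [[0, 0, 0.04], 0, 1], [[0, 0, 0.06], 0, 1], [[0, 0, 0.069], 0, 1], [[0, 0, 0.069], 0, 1]]'

```text
time: 12.88
tool_pos: [0.6273, 0.0248, 0.0515]
ee_rot: [3.141, 0.001, -0.229]
wrist_force: [-0.3, -0.2, 0.1]
width: 0.0
finger_force: 0.0
```

Request:
carry_out --steps '[[[-0.006, 0, 0], 0, 1], [[-0.01, 0, 0], 0, 1], [[-0.013, 0, 0], 0, 1], [[-0.016, 0, 0], 0, 1], [[-0.019, 0, 0], 0, 1], [[-0.022, 0, 0], 0, 1], [[-0.0235, 0, 0], 0, 1], [[-0.0235, 0, 0], 0, 1]]'

```text
time: 13.88
tool_pos: [0.6059, 0.0298, 0.0523]
ee_rot: [-3.141, -0.004, -0.229]
wrist_force: [4.8, 0.6, 1.0]
width: 0.0008
finger_force: 2.5
```

Request:
carry_out --steps '[[[-0.0015, 0, 0], 0, 1], [[-0.003, 0, 0], 0, 1], [[-0.003, 0, 0], 0, 1]]'

```text
time: 14.25
tool_pos: [0.6057, 0.0299, 0.0526]
ee_rot: [-3.141, -0.01, -0.229]
wrist_force: [11.1, -1.5, -4.9]
width: 0.0007
finger_force: 5.5
```

Request:
carry_out --steps '[[[0.006, 0, 0], 0, 1], [[0.015, 0, 0], 0, 1], [[0.015, 0, -0.04], 0, 1], [[0.0, 0, -0.08], 0, 1], [[-0.05, 0, -0.08], 0, 1], [[-0.07, 0, -0.08], 0, 1], [[-0.07, 0, -0.08], 0, 1]]'

```text
time: 15.12
tool_pos: [0.5323, 0.0471, 0.1319]
ee_rot: [3.141, 0.001, -0.228]
wrist_force: [1.3, 0.2, -0.3]
width: 0.0004
finger_force: 0.0
```

```bash
python3 tilt.py w8.png; python3 - <<'E'
from h import *; import pickle
s=pickle.load(open("w3.pkl","rb")); P=cloud(s); y=-.227
ex=np.array([np.cos(y),np.sin(y)]); ey=np.array([-np.sin(y),np.cos(y)])
for n,c,lo,hi in(("plate",GREEN,.03,.043),("rib",GREEN,.05,.06),("knob",ORANGE,.0595,.066),("slide",ORANGE,.041,.048)):
    Q=P[(mask(s,*c)>0)&(P[...,2]>lo)&(P[...,2]<hi)]; d=Q[:,:2]-[.5277,.0479]
    d=d[(abs(d)<.12).all(1)]
    print(n,len(d),np.percentile(d@ex,[1,50,99]).round(4),np.percentile(d@ey,[1,50,99]).round(4),np.median(Q[:,2]).round(4))
E
```

```text
15.175 [0.53328636 0.04677714 0.13182269] [ 3.14134065e+00  3.87490539e-04 -2.28402003e-01] 0.0006782179331590455 [ 0.25749116 -0.63690102  0.80114372]
plate top: slope x,y, z0 [ 1.0000e-03 -0.0000e+00 -9.2672e+01] 2579 x range [-35.   34.3] y range [-31.5  31.8]
plate 4410 [-0.0287  0.0061  0.0392] [-0.0312  0.0033  0.0317] 0.0391
rib 656 [-0.0161  0.003   0.0206] [-0.0057  0.      0.0057] 0.0551
knob 575 [0.0603 0.0656 0.0712] [-0.0125 -0.0001  0.0131] 0.0626
slide 1059 [0.036  0.0474 0.0755] [-0.0144  0.0007  0.0142] 0.0446
```

View pics/w8.png

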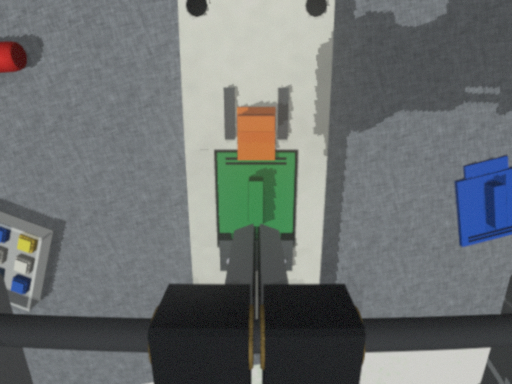

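The picture shows the catch nose over the cover's edge (256,158) and the cover still flat in its pocket. The knob moved from 77.5 to 65.6 mm, which is 11.9 of its 12 mm travel. The arm is clear, so I hand in the job.

```bash
python3 -c "
from bench import robot
print(robot.close_job())"
```

```text
the job is handed in; nothing more can be done
None
```

The green cover lies flat in its pocket with its tongue under the lip, the catch is slid about 11.9 of 12 mm shut, and the job is handed in with the arm clear; the hand-in returned no verdict, and I did not re-measure the bystanders.

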